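# Load a clay tile in the tilting stand, drop its leg and hold it upright

### The job

Slide the red clay tile up out of the wooden rack and lower it fully home between the blue rails of the tilting stand, and let go of it. Then flip the stand's yellow prop leg up over its top and down behind the frame, and finally take the stand by its orange handle, bring the frame upright with the tile in it and finish while still holding it there by the handle: the program ends holding, because the frame tips forward again when let go. Leave the dark slate in the rack, the mug and the tape measure where they are.

Things in the scene. Friction and masses are not known exactly. Their poses are not given: they have to be found in the camera images.
- tile_center (a point): centre (half-way up) of the loose red clay tile, a flat plate 8 mm thick (own x), 120 mm wide (y) and 130 mm tall (z), about 0.26 kg. It stands on its lower edge in one of the two rack slots, may lean up to 5 degrees in it; its upper 75 mm stand free above the slot walls.
- slate_center (a point): centre of the dark grey slate in the other rack slot, 7 x 130 x 115 mm (x, y, z); leave it there
- rack: fixed wooden slotted rack, 200 x 170 mm base 12 mm thick (x, y); origin at the centre of its underside. Two slots run along its y, at x = -42.5 mm and +42.5 mm, each 12 mm wide between walls 12 mm thick; tiles stand on the base (z = 12 mm), the walls end at z = 67 mm
- slot (a point): centre of the pocket floor in the stand's blue frame, where the middle of the tile's lower edge belongs. It moves with the frame: z up along the rails (leaning towards the robot at the start), y along the frame's width to the handle's side (left), x square to the frame towards its back. The tile goes in from above along this z, faces square to x; seated, its top is 130 mm above the floor.
- mouth (a point): centre of the mouth between the rails, 104 mm above the pocket floor, same axes. The two U-shaped side rails are 14 mm wide inside along x, 128 mm apart inside along y and 85 mm high; flared mouths above them are about 30 mm wide along x and 138 mm along y. Between y = -50 and 50 mm the front is open; at the back one cross bar lies 26 to 44 mm above the floor.
- frame (a joint): lean of the blue frame, rad: 0 = upright (a stop, it goes no farther back), 0.22 = leaning towards the robot's side (own -x) on its stop, where it starts and to which gravity and a light spring (0.3 to 0.4 N m) return it when let go. The hinge line runs along the slot's y, 10 mm below the pocket floor, 18 mm above the table.
- leg (a joint): angle of the yellow prop leg on the frame, rad: 0 = stowed, pointing up and forward; grows as it swings up and to the back. With the frame leaning it is vertical at 0.57: beyond that (over centre) it falls by its own weight to its stop at 2.65, fully down behind the frame; before it, it falls back. Turns about the slot's y through leg_pivot; 0.14 kg, nearly no friction.
- leg_pivot (a point): pivot of the leg, on the right (-y) outside of the frame, 104 mm from its middle and 75 mm above the pocket floor
- leg_tip (a point): centre of the black rubber ball (20 mm) at the leg's free end, 140 mm from the pivot; the leg is a round yellow rod 12 mm thick. When stowed it stands clear of the frame and can be pushed from the robot's side.
- handle: orange round handle bar on the left (+y) of the frame, 18 mm diameter, 60 mm long along the frame's y, lying level; origin at its centre, 150 mm above the frame's hinge line; free all round except for the blue post at its inner end. Pinch it from above, front and back: the bar is a sleeve that turns about its own length by up to 0.4 rad either way, so the frame can tilt in the grip.
- mug: white mug, 80 mm wide, 90 mm high, standing on the table; origin under its centre; leave alone
- tape: steel tape measure, 70 x 62 x 36 mm, lying on the table; origin under its centre; leave alone
Things that resemble listed ones, but are neither listed nor needed, are in the scene too. Of the things shaped like the part that bears tile_center, the terracotta one is meant.

How it is judged (in metres and radians):
On the way, in this order (a step that is already met when the one before it is completed fails the run):
1. the tile is lifted clear of the rack (height (world z) of tile_center above 0.135 m), for 0.1 s.
2. the tile is fully home between the rails and let go (z of tile_center in the frame of slot between 0.055 and 0.072 m and x of tile_center in the frame of slot between -0.008 and 0.008 m and y of tile_center in the frame of slot between -0.01 and 0.01 m and angle between the z axis of tile_center and the z axis of slot, either way round below 0.15 rad and contact force between the fingers and anything else below 0.2 N), for 0.2 s.
3. the leg is flipped over centre and fully down (value of joint leg above 2.5 rad), for 0.2 s.
At the end, for the whole second after the job is handed in: Through the last second: frame within 0.06 rad of upright, fingers on the orange handle (over 0.8 N), leg down (over 2.5 rad), tile home between the rails (centre 55 to 72 mm above the slot point, within 8 mm of it along x and 10 mm along y, aligned within 0.15 rad) (value of joint frame below 0.06 rad and value of joint leg above 2.5 rad and contact force between the fingers and handle above 0.8 N and z of tile_center in the frame of slot between 0.055 and 0.072 m and x of tile_center in the frame of slot between -0.008 and 0.008 m and y of tile_center in the frame of slot between -0.01 and 0.01 m and angle between the z axis of tile_center and the z axis of slot, either way round below 0.15 rad); the arm keeps its last pose, push and grip.
It fails at once if the dark slate is disturbed (distance of slate_center from where it was at the start of the episode above 0.03 m).
It fails at once if the mug is moved (distance of mug from where it was at the start of the episode above 0.03 m).
It fails at once if the tape measure is moved (distance of tape from where it was at the start of the episode above 0.03 m).
It also fails if it takes over 58 s, if anything falls off the work surface, if the arm or the gripper's body presses on something with over 40 N, if the wrist force passes 120 N, or if a joint passes its speed limit or range.

### The arm

A 6-joint arm with a two-finger parallel gripper is mounted at the origin on the work surface. World frame = base frame: x ahead of the robot, y to its left, z up, the work surface at z = 0. Lengths are in mm, angles in rad, forces in N, time in s.
With the tool pointing down it reaches from about 350 to 850 mm from the base axis. Payload 8.1 kg.
Tool frame: the origin (TCP) lies where the fingers leave the gripper's body, on its centre line; the fingertips stand 73 mm ahead of it and the grasp point (between the pads) lies hold_point_z ahead of it (hold_point_z is the distance from the TCP to the grasp point, in mm); z points along the fingers, y is the line along which they close (so a half turn about z gives the same grasp; the last joint's range is limited). The gripper opens to 85 mm and grips with 20 to 120 N. Pads are 22 mm wide; open, the fingers measure 114 mm over their backs; the gripper's body (76 mm by 85 mm) begins 54 mm behind the grasp point. The pads swing forward as they close: fully open they stand 13 mm farther back than shut.
Start: joints at [1.035, 0.13, 1.488, -0, 1.523, -0.085], TCP at [261.392, 540.074, 303.892] pointing down, gripper open.
Joint ranges: [-2.96, 2.96], [-0.89, 2.26], [0.02, 2.5], [-1.34, 4.48], [0, 2.73], [-2.66, 2.66]. Speed limits (rad/s): [2.39, 2.39, 2.79, 3.14, 3.14, 3.14].

### API

Orientations are given as a unit quaternion [w, x, y, z].
In Python, from rig import state, capture, camera_info, hand_in, hold_point_z gives the robot as it stands.
- The arm moves only by the tool jog_arm, never from a script. Its arguments are lists of equal length, an entry for each row: "fingers": the opening, from 0 (shut) to 1 (fully open); "xyz": the shift along the tool's x, y, z in cm, a list of three; "rot": the turn, a rotation vector about the tool's x, y, z in degrees, a list of three. A call has 1 to 20 rows; each row shifts and turns the commanded pose from where the row before left it, along the tool's axes as they then stand; what a row does not reach is not made up. A row lasts 1/12 s, in which the tool goes at most 41.7 mm and 7.16 degrees, less where a joint would pass 70% of its speed; a pose out of reach is approached as far as the arm can. A call with a gripper value outside its range is refused whole. The fingers move at their own pace and stop on an object; "newtons" is the grip in N (left out, the last holds). Time passes only in rows, so rows that do not move let the fingers close. It gives the time, the measured TCP pose, the force, the opening and the grip force at its end, in the units of the state.
- state(): the state, without advancing time (a new reading comes with each control period).
- capture(name): name is "scene" or "top" or "wrist"; returns the picture (420x560x3 uint8, blue, green, red); there is no depth.
- camera_info(name): a dict with "camera_matrix" (3x3 intrinsics, pixels), "world_to_cam" (4x4, takes a point from world to camera coordinates); the wrist camera has in their place "mount" (4x4, takes a point from camera to tool coordinates, whose origin is the TCP and whose axes are the flange's). Camera axes: x right, y down, z forward; pixel columns grow to the right and rows downward; lengths in mm; the calibration is good to about 2 mm. A picture is of the moment at which its call begins: read the wrist's pose just before it. camera_info takes no time and is no camera call.
- hand_in(): hands the job in; it is judged then, once.
The state is a dict: "t": time; "q": joint angles; "qd": joint speeds; "joint_torque": joint torques, N m; "position": TCP position; "eef_rot": TCP orientation; "contact_force": force on the tool from outside, world axes, zero at the start; "torque": the same for the moment, N m; "finger_gap": opening from 0.0 (shut) to 1.0 (fully open); "grip_force": force on a finger pad.
Only numpy, scipy, OpenCV 4.12 (cv2) and the standard library are available. Lean on these libraries where they do the work, as an engineer would, in place of code of your own. Each camera call takes 0.05 s, during which the arm holds its last target. There are 200 camera calls.

## Working session

There is one attempt and no reset: what is moved stays moved. The work goes in short steps, Python scripts to look and compute and a tool call to move; the robot and the scene stay as the last step left them, time stands still between calls to the robot, and variables do not carry over. Pictures are saved under pics/ and viewed, at most 10 in all, crops included, and the job is handed in when it is done.

Besides the shell and the picture viewer there is one more tool, called after "Call:" in YAML: its name, and indented under it one key for each argument. jog_arm: Moves the arm, as the interface text tells. Its arguments: {"type":"object","properties":{"fingers":{"type":"array","items":{"type":"number"}},"xyz":{"type":"array","items":{"type":"array","items":{"type":"number"}}},"rot":{"type":"array","items":{"type":"array","items":{"type":"number"}}},"newtons":{"type":"number"}},"required":["fingers","xyz","rot"]}

```bash
ls; mkdir -p pics; python3 - <<'E'
from rig import *
import cv2,numpy as np
s=state();print(s);print(hold_point_z if not callable(hold_point_z) else hold_point_z())
for n in("scene","top","wrist"):
    cv2.imwrite(f"pics/{n}0.png",capture(n)); i=camera_info(n);print(n,{k:np.round(v,3).tolist() for k,v in i.items()})
E
```

```text
pics
{'t': 0.0, 'q': array([ 1.03461527e+00,  1.31167235e-01,  1.48929976e+00, -2.43905123e-06,
        1.52299422e+00, -8.53729059e-02]), 'qd': array([-0.00023884, -0.00058065, -0.00021568,  0.00027317,  0.0014163 ,
       -0.00037338]), 'joint_torque': array([ 1.96940755e-04, -5.69397819e+01, -5.00553310e+01, -1.64067392e-04,
        1.45830342e-02,  2.80590314e-05]), 'position': array([261.16546023, 539.70970457, 302.82943473]), 'eef_rot': array([-2.84541897e-04,  2.23500078e-01,  9.74703464e-01, -8.89897639e-04]), 'contact_force': array([ 0.77504694, -0.59627693, -0.28555679]), 'torque': array([-0.04404156,  0.00086495,  0.03867233]), 'grip_force': 0.0, 'finger_gap': 0.9987288129604609}
53.900000000000006
scene {'camera_matrix': [[382.753, 0.0, 278.816], [0.0, 382.753, 208.927], [0.0, 0.0, 1.0]], 'world_to_cam': [[0.138, 0.99, -0.0, -93.401], [0.647, -0.091, -0.757, -202.565], [-0.75, 0.104, -0.653, 1520.38], [0.0, 0.0, 0.0, 1.0]]}
top {'camera_matrix': [[538.77, 0.0, 287.907], [0.0, 538.77, 222.523], [0.0, 0.0, 1.0]], 'world_to_cam': [[0.039, -0.999, 0.005, 7.912], [-0.977, -0.039, -0.211, 524.728], [0.211, 0.003, -0.978, 1357.541], [0.0, 0.0, 0.0, 1.0]]}
wrist {'camera_matrix': [[357.882, 0.0, 279.657], [0.0, 357.882, 214.802], [0.0, 0.0, 1.0]], 'mount': [[0.001, -0.945, -0.327, 83.914], [1.0, 0.0, 0.001, -0.275], [-0.001, -0.327, 0.945, -70.546], [0.0, 0.0, 0.0, 1.0]]}
```

View pics/scene0.png

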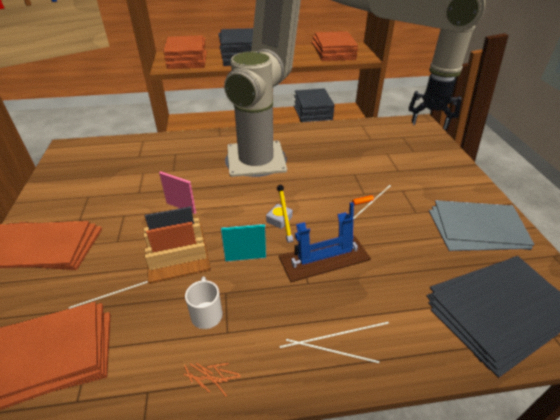

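View pics/top0.png

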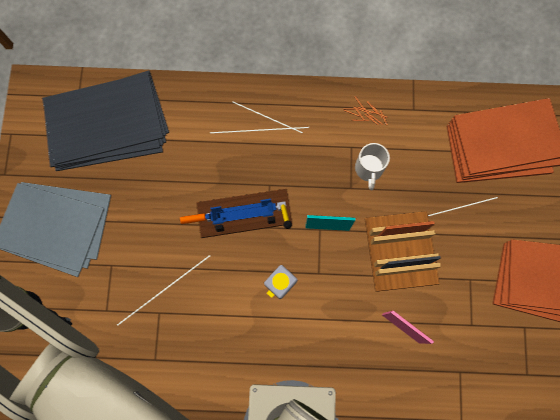

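The scene view, from opposite the robot, shows the rack at (175,248) with the terracotta tile in its far slot (172,236) and the dark slate in the near slot (170,218). The stand is at (325,245), with its orange handle at (362,201), the yellow leg at (286,212) and the black ball at (280,187). The mug is at (204,303) and the tape at (279,214).

Possible mix-ups for the tile:
- pink plate (178,190)
- teal plate (244,243)
- slate (170,218)
- loose terracotta stacks (40,350) and (45,245)

I choose the terracotta plate in the rack, top view (408,229). Next is a close crop to check it.

```bash
python3 - <<'E'
import cv2,numpy as np
t=cv2.imread("pics/top0.png");s=cv2.imread("pics/scene0.png")
a=cv2.resize(t[180:300,175:315],None,fx=2.8,fy=2.8,interpolation=3)
b=cv2.resize(t[200:300,355:455],None,fx=3.36,fy=3.36,interpolation=3)
c=cv2.resize(s[175:285,270:400],None,fx=3,fy=2.4,interpolation=3)
d=cv2.resize(s[195:285,135:215],None,fx=4,fy=2.93,interpolation=3)
def put(i): return cv2.resize(i,(400,300),interpolation=3)
cv2.imwrite("pics/crop.png",np.vstack([np.hstack([put(a),put(b)]),np.hstack([put(c),put(d)])]))
E
```

```text
(no output)
```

View pics/crop.png

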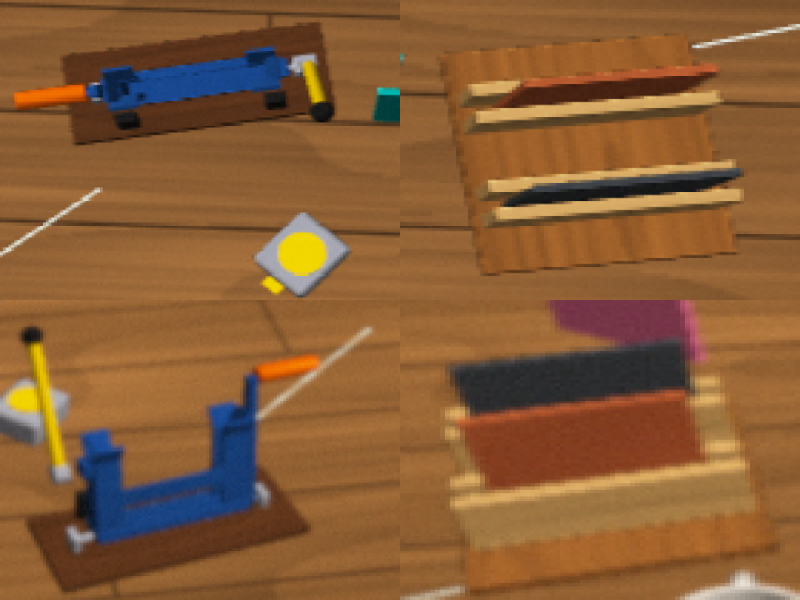

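The crop confirms the terracotta plate in the rack's far slot, leaning, with the slate in the near one. Handle, ball and pivot are clear in both views. Triangulating next.

```bash
cat > h.py <<'E'
from rig import *
import cv2,numpy as np
from scipy.spatial.transform import Rotation as R
def pose(s=None):
    s=s or state();q=s["eef_rot"];T=np.eye(4);T[:3,:3]=R.from_quat([q[1],q[2],q[3],q[0]]).as_matrix();T[:3,3]=s["position"];return T
def cam(n,T=None):
    i=camera_info(n)
    return i["camera_matrix"],(i["world_to_cam"] if n!="wrist" else np.linalg.inv(T@i["mount"]))
def ray(c,p):
    K,W=c;d=W[:3,:3].T@np.linalg.solve(K,[p[0],p[1],1.]);return -W[:3,:3].T@W[:3,3],d/np.linalg.norm(d)
def atz(c,p,z):
    o,d=ray(c,p);return o+d*(z-o[2])/d[2]
def tri(l):
    A=0;b=0;rs=[ray(*x) for x in l]
    for o,d in rs: P=np.eye(3)-np.outer(d,d);A=A+P;b=b+P@o
    X=np.linalg.solve(A,b);return X,[round(float(np.linalg.norm(np.cross(X-o,d))),1) for o,d in rs]
def proj(c,X):
    K,W=c;v=K@(W[:3,:3]@X+W[:3,3]);return v[:2]/v[2]
E
python3 - <<'E'
from h import *
np.set_printoptions(precision=1,suppress=True)
t,s=cam("top"),cam("scene")
for n,a,b in [("tileL",(387.5,226.7),(192,222)),("tileR",(434.2,222.7),(146.6,231.6)),("hOut",(180.2,220),(373.2,197)),("hIn",(205.8,217.6),(353.8,201.4)),("ball",(287,224),(280.4,187.8)),("piv",(281,206),(289.5,237.3))]:
    print(n,*tri([(t,a),(s,b)]))
print("tile at142",atz(t,(387.5,226.7),142),atz(t,(434.2,222.7),142),atz(s,(192,222),142),atz(s,(146.6,231.6),142))
# rack base corners (z=12) from crop b
for x,y in [(440,55),(690,35),(737,252),(482,272)]: print("rack",atz(t,(355+(x-400)/4,200+y/3),12))
# wall tops z=67 ends
for x,y in [(468,118),(720,97),(488,185),(740,165),(497,212),(742,193),(462,88)]: print("wall",atz(t,(355+(x-400)/4,200+y/3),67))
for p in [(372,160),(372,175),(280,282)]: print(atz(t,p,40))
print("pink,teal",atz(t,(407,325),130),atz(t,(330,222),130))
E
```

```text
tileL [ 504.4 -213.8  143.1] [2.6, 2.6]
tileR [ 520.1 -330.9  138.2] [1.8, 1.8]
hOut [496.5 289.9 165.9] [1.5, 1.5]
hIn [505.6 230.2 164.1] [2.8, 2.8]
ball [485.5  30.5 218. ] [0.3, 0.3]
piv [556.7  46.9 100.7] [1.0, 1.0]
tile at142 [ 504.8 -216.6  142. ] [ 519.5 -331.7  142. ] [ 503.7 -211.4  142. ] [ 524.7 -327.7  142. ]
rack [ 553.5 -179.7   12. ]
rack [ 579.  -349.7   12. ]
rack [ 383.3 -377.8   12. ]
rack [ 359.1 -209.2   12. ]
wall [ 485.9 -190.5   67. ]
wall [ 510.9 -353.9   67. ]
wall [ 428.2 -203.7   67. ]
wall [ 451.9 -365.7   67. ]
wall [ 405.2 -209.5   67. ]
wall [ 427.8 -366.5   67. ]
wall [ 512.1 -186.4   67. ]
[ 710.8 -193.4   40. ]
[ 668.1 -193.6   40. ]
[369.   43.1  40. ]
pink,teal [ 269.3 -265.5  130. ] [513.6 -76.  130. ]
```

Call:
jog_arm:
  fingers: [1,1,1,1,1,1,1,1,0.6,0.6,0.6,0.6,0.6,0.6,0.6,0.6,0.6,0.6,0.6,0.6]
  xyz:
    - [0,0,0]
    - [0,0,0]
    - [0,0,0]
    - [0,0,0]
    - [0,0,0]
    - [0,0,0]
    - [0,0,0]
    - [0,0,0]
    - [-3.53,1.72,-0.81]
    - [-3.53,1.72,-0.81]
    - [-3.53,1.72,-0.81]
    - [-3.53,1.72,-0.81]
    - [-3.53,1.72,-0.81]
    - [-3.53,1.72,-0.81]
    - [-3.53,1.72,-0.81]
    - [-3.53,1.72,-0.81]
    - [-3.53,1.72,-0.81]
    - [-3.53,1.72,-0.81]
    - [-3.53,1.72,-0.81]
    - [-3.53,1.72,-0.81]
  rot:
    - [0,0,7]
    - [0,0,7]
    - [0,0,7]
    - [0,0,7]
    - [0,0,7]
    - [0,0,7]
    - [0,0,7]
    - [0,0,7]
    - [0,0,0]
    - [0,0,0]
    - [0,0,0]
    - [0,0,0]
    - [0,0,0]
    - [0,0,0]
    - [0,0,0]
    - [0,0,0]
    - [0,0,0]
    - [0,0,0]
    - [0,0,0]
    - [0,0,0]

```text
t: 1.82
position: [526.5, 148.3, 401.3]
eef_rot: [-0.0, 0.655, 0.756, -0.0]
contact_force: [0.4, 0.3, 0.1]
finger_gap: 0.598
grip_force: 0.0
```

Call:
jog_arm:
  fingers: [0.6,0.6]
  xyz:
    - [0,0,0]
    - [0,0,0]
  rot:
    - [0,0,0]
    - [0,0,0]

```text
t: 1.98
position: [526.9, 148.1, 401.1]
eef_rot: [0.0, 0.656, 0.754, -0.0]
contact_force: [-1.3, -0.0, -0.3]
finger_gap: 0.601
grip_force: 0.0
```

```bash
python3 - <<'E'
from h import *
s=state();T=pose(s);im=capture("wrist");cv2.imwrite("pics/w1.png",im);np.save("w1T.npy",T)
print(np.round(T,3).tolist())
cv2.imwrite("pics/w1b.png",cv2.resize(im,(800,600),interpolation=3))
E
```

```text
[[-0.138, 0.99, 0.0, 526.938], [0.99, 0.138, -0.0, 148.076], [-0.0, 0.0, -1.0, 401.091], [0.0, 0.0, 0.0, 1.0]]
```

View pics/w1b.png

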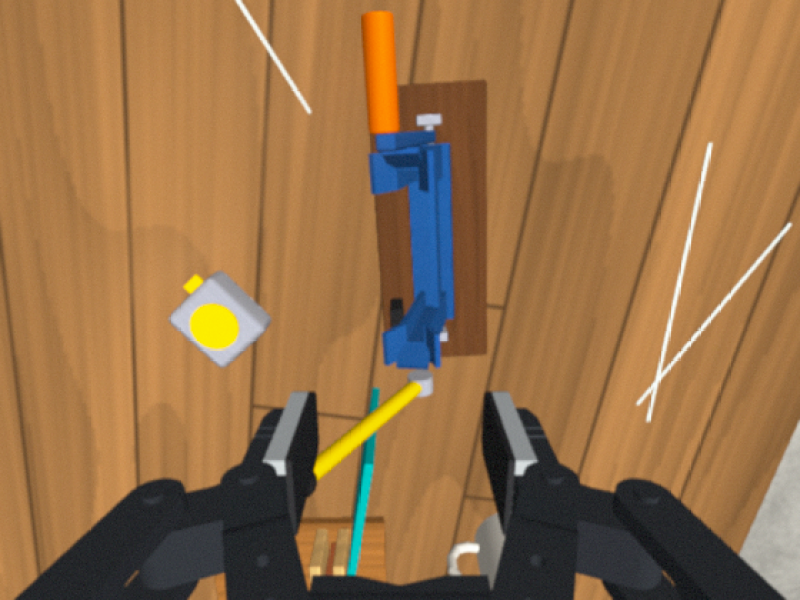

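The wrist view shows the stand from above: handle from (378,14) to (384,132), leg pivot at (418,384), flares at (372..440,133..190) and (385..440,300..366), and the base board's right edge from (487,80) to (486,354). Mug, tape and teal plate are visible but clear.

```bash
cat > fit.py <<'E'
from h import *
from scipy.optimize import least_squares
np.set_printoptions(precision=2,suppress=True)
T=np.load("w1T.npy");w,t,s=cam("wrist",T),cam("top"),cam("scene")
k=560/800
obs=[("hO",w,(378*k,14*k)),("hI",w,(384*k,132*k)),("piv",w,(417*k,385*k)),
("hO",t,(180.2,220)),("hI",t,(205.8,217.6)),("ball",t,(287,224)),("piv",t,(281,206)),
("hO",s,(373.2,197)),("hI",s,(353.8,201.4)),("ball",s,(280.4,187.8)),("piv",s,(289.5,237.3))]
L=.22
def pts(p):
    hx,hy,yaw,hX,hY,a,pX=p
    F=R.from_euler("zy",[yaw,-L]).as_matrix() # lean toward -x
    o=np.array([hx,hy,18.])
    g=lambda x,y,z:o+F@np.array([x,y,z])
    # hinge below slot by 10 along frame z
    d=dict(hO=g(hX,hY+30,150),hI=g(hX,hY-30,150),piv=g(pX,-104,85),slot=g(0,0,10),mouth=g(0,0,114))
    d["ball"]=d["piv"]+F@np.array([-140*np.sin(a),0,140*np.cos(a)])
    return d,F
def res(p):
    d,_=pts(p);return np.r_[np.concatenate([proj(c,d[n])-q for n,c,q in obs]),(p[3]/10),(p[6]/10),(p[5]-.35)*50]
if __name__=="__main__":
    r=least_squares(res,[550,150,.14,0,135,.35,0],x_scale=[10,10,.1,10,10,.1,10],loss="soft_l1")
    print(r.x,np.degrees(r.x[2]));e=res(r.x)[:-3].reshape(-1,2)
    for o,v in zip(obs,e):print(o[0],v)
    d,F=pts(r.x)
    for n in d:print(n,d[n])
    print("board edge",atz(w,(487*k,80*k),12),atz(w,(486*k,354*k),12))
    for y in(-69,69):
      for x in(-15,15): print("flare px",x,y,proj(w,d["mouth"]+F@np.array([x,y,0]))/k)
    np.save("stand.npy",r.x)
E
python3 fit.py
```

```text
[555.33 144.62   0.19   0.91 116.6    0.35   0.5 ] 11.136092027668308
hO [-0.18  0.09]
hI [ 0.2  -0.63]
piv [0.42 0.11]
hO [0.5  0.75]
hI [-0.71 -0.67]
ball [-1.51  0.55]
piv [ 2.02 -0.4 ]
hO [-1.48  2.04]
hI [-1.16  1.37]
ball [ 0.87 -2.48]
piv [-1.14 -1.05]
hO [495.84 288.64 158.4 ]
hI [507.15 229.77 160.93]
piv [556.87  42.68 105.44]
slot [553.15 144.62  27.76]
mouth [530.46 144.62 129.25]
ball [482.77  33.53 223.88]
board edge [581.92 280.41  12.  ] [628.84  37.66  12.  ]
flare px -15 -69 [387.72 357.66]
flare px 15 -69 [428.08 359.16]
flare px -15 69 [375.72 162.58]
flare px 15 69 [420.67 160.34]
```

```bash
sed -i 's/"zy"/"ZY"/' fit.py; python3 fit.py
```

```text
[553.88 148.19   0.18   0.88 117.85   0.34   3.17] 10.184891768976096
hO [ 0.09 -0.72]
hI [-0.26  0.32]
piv [ 0.53 -1.74]
hO [0.27 0.  ]
hI [-0.62 -0.92]
ball [0.04 0.34]
piv [ 1.87 -0.12]
hO [-1.26  0.46]
hI [-1.27  0.34]
ball [-0.38 -1.03]
piv [-1.   -0.03]
hO [496.36 288.07 164.58]
hI [506.97 229.01 164.58]
piv [557.06  43.1  101.64]
slot [551.73 147.8   27.76]
mouth [529.39 143.79 129.25]
ball [484.13  30.   220.43]
board edge [581.92 280.41  12.  ] [628.84  37.66  12.  ]
flare px -15 -69 [385.11 356.55]
flare px 15 -69 [425.1  358.87]
flare px -15 69 [375.01 163.26]
flare px 15 69 [420.3  162.04]
```

Call:
jog_arm:
  fingers: [0.6,0.6,0.6,0.6,0.6,0.6,0.6,0.6,0.6,0.6,0.6,0.6,0.6]
  xyz:
    - [-3.76,-0.66,1.1]
    - [-3.76,-0.66,1.1]
    - [-3.76,-0.66,1.1]
    - [-3.76,-0.66,1.1]
    - [-3.76,-0.66,1.1]
    - [-3.76,-0.66,1.1]
    - [-3.76,-0.66,1.1]
    - [-3.76,-0.66,1.1]
    - [-3.76,-0.66,1.1]
    - [-3.76,-0.66,1.1]
    - [-3.76,-0.66,1.1]
    - [0,0,0]
    - [0,0,0]
  rot:
    - [0,0,0]
    - [0,0,0]
    - [0,0,0]
    - [0,0,0]
    - [0,0,0]
    - [0,0,0]
    - [0,0,0]
    - [0,0,0]
    - [0,0,0]
    - [0,0,0]
    - [0,0,0]
    - [0,0,0]
    - [0,0,0]

```text
t: 3.12
position: [512.2, -269.7, 278.2]
eef_rot: [-0.002, 0.655, 0.755, -0.0]
contact_force: [-0.8, 0.9, 0.5]
finger_gap: 0.596
grip_force: 0.0
```

```bash
python3 - <<'E'
from h import *
s=state();T=pose(s);im=capture("wrist");cv2.imwrite("pics/w2.png",im);np.save("w2T.npy",T)
print(np.round(T,3).tolist())
cv2.imwrite("pics/w2b.png",cv2.resize(im,(800,600),interpolation=3))
E
```

```text
[[-0.141, 0.99, -0.003, 512.16], [0.99, 0.141, 0.002, -269.665], [0.002, -0.002, -1.0, 278.167], [0.0, 0.0, 0.0, 1.0]]
```

View pics/w2b.png

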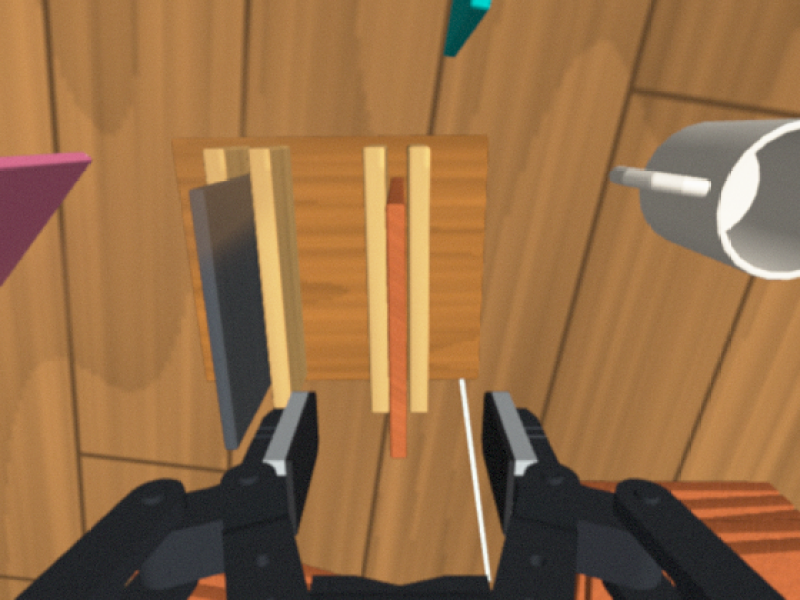

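The terracotta tile's top face runs from (397,207) to (399,458), midway between the fingers. The slate is far to the left, and the mug is to the right, clear.

```bash
python3 - <<'E'
from h import *
np.set_printoptions(precision=1,suppress=True)
T=np.load("w2T.npy");w=cam("wrist",T);k=.7
a=atz(w,(397*k,207*k),142);b=atz(w,(399*k,458*k),142);c=(a+b)/2
print(a,b,np.linalg.norm(a-b),np.degrees(np.arctan2(b[0]-a[0],a[1]-b[1])),c,(T[:3,:3].T@(c-T[:3,3])))
E
```

```text
[ 503.4 -215.1  142. ] [ 520.9 -332.1  142. ] 118.29664921607413 8.4928971425584 [ 512.1 -273.6  142. ] [ -4.2  -0.2 136.2]
```

Call:
jog_arm:
  fingers: [0.6,0.6,0.6,0.6,0.6,0,0,0,0,0,0,0]
  xyz:
    - [-0.4,0,2.3]
    - [0,0,2.3]
    - [0,0,2.3]
    - [0,0,2.3]
    - [0,0,2.2]
    - [0,0,0]
    - [0,0,0]
    - [0,0,0]
    - [0,0,0]
    - [0,0,0]
    - [0,0,0]
    - [0,0,0]
  rot:
    - [0,0,-0.4]
    - [0,0,0]
    - [0,0,0]
    - [0,0,0]
    - [0,0,0]
    - [0,0,0]
    - [0,0,0]
    - [0,0,0]
    - [0,0,0]
    - [0,0,0]
    - [0,0,0]
    - [0,0,0]
  newtons: 60

```text
t: 4.17
position: [513.7, -273.6, 168.5]
eef_rot: [0.001, 0.652, 0.758, -0.0]
contact_force: [-5.3, 1.6, 3.7]
finger_gap: 0.086
grip_force: 58.2
```

Call:
jog_arm:
  fingers: [0,0,0,0,0,0,0,0,0,0]
  xyz:
    - [0,0,-1]
    - [0,0,-2]
    - [0,0,-2.5]
    - [0,0,-3]
    - [0,0,-3]
    - [0,0,-3]
    - [0,0,-3]
    - [0,0,-3]
    - [0,0,-3]
    - [0,0,0]
  rot:
    - [0,0,0]
    - [0,0,0]
    - [0,0,0]
    - [0,0,0]
    - [0,0,0]
    - [0,0,0]
    - [0,0,0]
    - [0,0,0]
    - [0,0,0]
    - [0,0,0]

```text
t: 5.0
position: [514.8, -274.2, 411.4]
eef_rot: [0.007, 0.652, 0.758, 0.001]
contact_force: [0.8, -1.2, -1.0]
finger_gap: 0.081
grip_force: 58.6
```

Call:
jog_arm:
  fingers: [0,0,0,0,0,0,0,0,0,0,0,0,0,0,0,0]
  xyz:
    - [2,0.1,0]
    - [3.73,0.3,0]
    - [3.73,0.3,0]
    - [3.73,0.3,0]
    - [3.73,0.3,0]
    - [3.73,0.3,0]
    - [3.73,0.3,0]
    - [3.73,0.3,0]
    - [3.73,0.3,0]
    - [3.73,0.3,0]
    - [3.7,0.3,0]
    - [1.7,0.1,0]
    - [0,0,0]
    - [0,0,0]
    - [0,0,0]
    - [0,0,0]
  rot:
    - [0,0,0]
    - [0,0,0]
    - [0,0,0]
    - [0,0,0]
    - [0,0,0]
    - [0,0,0]
    - [0,0,0]
    - [0,0,0]
    - [0,0,0]
    - [0,0,0]
    - [0,0,0]
    - [0,0,-1.7]
    - [-6.3,0,0]
    - [-6.3,0,0]
    - [0,0,0]
    - [0,0,0]

```text
t: 6.33
position: [482.7, 136.3, 401.7]
eef_rot: [0.07, 0.637, 0.763, 0.084]
contact_force: [-0.6, 1.0, -3.1]
finger_gap: 0.086
grip_force: 59.8
```

```bash
cat > tgt.py <<'E'
from fit import *
p=np.load("stand.npy");d,F=pts(p);T=pose()
# tool x=frame y, tool y=frame x, tool z=-frame z
Rt=np.c_[F[:,1],F[:,0],-F[:,2]]
print("TCP",T[:3,3],"rotvec err deg(tool)",np.degrees(R.from_matrix(T[:3,:3].T@Rt).as_rotvec()))
for n,h in(("pre150",306.5),("pre100",256.5),("seat",156.5)):
    x=d["slot"]+F[:,2]*h; print(n,x,"tool shift",T[:3,:3].T@(x-T[:3,3]),"in target axes",Rt.T@(x-T[:3,3]))
E
python3 tgt.py
```

```text
TCP [482.69 136.32 401.71] rotvec err deg(tool) [-0.07 -0.03  0.1 ]
pre150 [485.9  135.98 326.87] tool shift [ -0.92 -13.22  73.73] in target axes [ -0.91 -13.31  73.71]
pre100 [496.64 137.91 278.08] tool shift [ -0.94 -13.17 123.73] in target axes [ -0.91 -13.31 123.71]
seat [518.12 141.77 180.49] tool shift [ -0.99 -13.05 223.73] in target axes [ -0.91 -13.31 223.71]
```

Call:
jog_arm:
  fingers: [0,0,0,0,0,0,0]
  xyz:
    - [-0.1,-1.3,0]
    - [0,0,3]
    - [0,0,3]
    - [0,0,3]
    - [0,0,1.6]
    - [0,0,0]
    - [0,0,0]
  rot:
    - [0,0,0]
    - [0,0,0]
    - [0,0,0]
    - [0,0,0]
    - [0,0,0]
    - [0,0,0]
    - [0,0,0]

```text
t: 6.92
position: [494.5, 136.8, 294.7]
eef_rot: [0.069, 0.638, 0.763, 0.083]
contact_force: [-0.4, -0.5, -1.6]
finger_gap: 0.088
grip_force: 59.9
```

```bash
python3 tgt.py; python3 - <<'E'
from h import *
T=pose();np.save("w3T.npy",T)
w=capture("wrist");t=capture("top");s=capture("scene")
for n,i in zip("wts",(w,t,s)):cv2.imwrite(f"pics/{n}3.png",i)
a=cv2.resize(w,(480,360),interpolation=3)
b=cv2.resize(t[160:280,160:320],(320,240),interpolation=3)
c=cv2.resize(s[150:290,260:400],(480,480),interpolation=3)
o=np.zeros((600,800,3),np.uint8);o[:360,:480]=cv2.resize(w[100:340,120:440],(480,360),interpolation=3);o[360:,:320]=b;o[:320,480:]=cv2.resize(c,(320,320));cv2.imwrite("pics/c3.png",o)
E
```

```text
TCP [494.48 136.81 294.66] rotvec err deg(tool) [-0.23 -0.01  0.04]
pre150 [485.9  135.98 326.87] tool shift [  0.71  -1.49 -33.31] in target axes [  0.7   -1.36 -33.32]
pre100 [496.64 137.91 278.08] tool shift [ 0.7  -1.29 16.69] in target axes [ 0.7  -1.36 16.68]
seat [518.12 141.77 180.49] tool shift [  0.68  -0.9  116.69] in target axes [  0.7   -1.36 116.68]
```

View pics/c3.png

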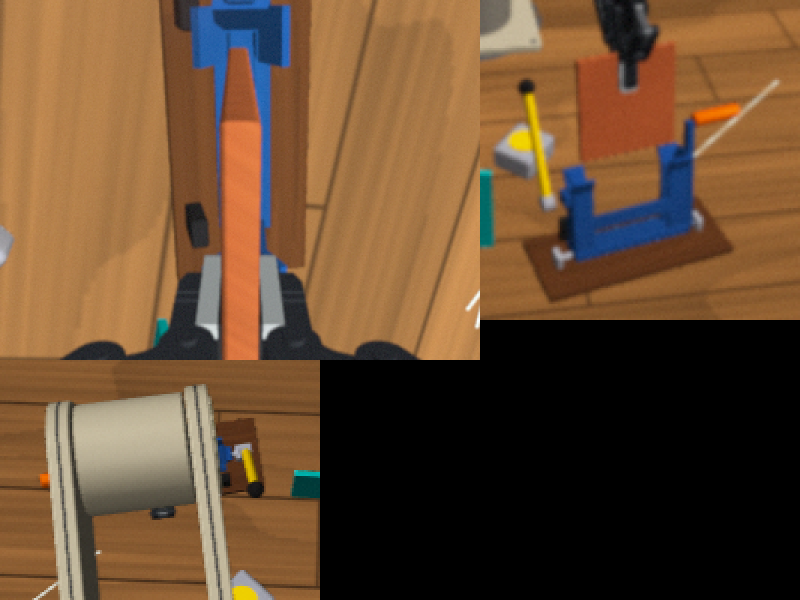

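The wrist crop shows the tile's lower corner (240,48) centred in the near flare (193..290). The scene crop shows the tile's bottom edge from (583,162) to (677,142) above the flares. I'll check y numerically.

```bash
python3 - <<'E'
from fit import *
T=np.load("w3T.npy");p=np.load("stand.npy");d,F=pts(p);A=T[:3,:3]
c=lambda q:(480+(q[0]-260)*2.286,(q[1]-150)*2.286)
for y in(-60,60): print("tile bottom",y,c(proj(s,T[:3,3]+A@np.array([y,0,156.5]))),"top",c(proj(s,T[:3,3]+A@np.array([y,0,26.5]))))
for y in(-80,-69,-64,64,69,80): print("mouth",y,c(proj(s,d["mouth"]+F@np.array([15,y,0]))))
im=cv2.imread("pics/s3.png").astype(int)
b,g,r=im[...,0],im[...,1],im[...,2]
m=(b>r+35)&(b>g+25)
for v in range(222,236,1): x=np.where(m[v,280:365])[0]+280; print(v,[ (int(a[0]),int(a[-1])) for a in np.split(x,np.where(np.diff(x)>1)[0]+1) if len(a)])
m=(r>g+60)&(r<210)&(r>b+60)
for v in range(180,224,6): x=np.where(m[v,290:352])[0]+290; print("tile",v,x.min() if len(x) else 0,x.max() if len(x) else 0)
E
```

```text
tile bottom -60 (np.float64(577.163975722904), np.float64(160.76806178950042)) top (np.float64(572.7743924033061), np.float64(60.16536136008156))
tile bottom 60 (np.float64(669.7130583628564), np.float64(139.86574332736149)) top (np.float64(671.2818681294705), np.float64(40.79692370287333))
mouth -80 (np.float64(566.4345974501679), np.float64(179.24860946926088))
mouth -69 (np.float64(575.2469788668208), np.float64(177.22277183799753))
mouth -64 (np.float64(579.2379083742627), np.float64(176.3053155004159))
mouth 64 (np.float64(678.378232612051), np.float64(153.5144046080407))
mouth 69 (np.float64(682.136272970072), np.float64(152.65048608055864))
mouth 80 (np.float64(690.374593847981), np.float64(150.75661657312313))
222 [(340, 352)]
223 [(300, 304), (340, 352)]
224 [(297, 304), (340, 352)]
225 [(297, 305), (340, 352)]
226 [(297, 305), (340, 352)]
227 [(297, 305), (340, 352)]
228 [(297, 306), (340, 352)]
229 [(297, 308), (340, 352)]
230 [(298, 308), (340, 352)]
231 [(298, 308), (340, 352)]
232 [(297, 308), (340, 352)]
233 [(296, 308), (340, 352)]
234 [(296, 308), (339, 352)]
235 [(296, 308), (339, 352)]
tile 180 303 345
tile 186 303 345
tile 192 303 345
tile 198 303 345
tile 204 304 345
tile 210 304 344
tile 216 304 326
tile 222 0 0
```

```bash
python3 - <<'E'
from fit import *
T=np.load("w3T.npy");p=np.load("stand.npy");d,F=pts(p);A=T[:3,:3];w3=cam("wrist",T)
c=lambda q:np.array([(q[0]-120)*1.5,(q[1]-100)*1.5])
# tile y from wrist px: solve y for top corner (z=26.5) and bottom corner (z=156.5)
for v,z in((122,26.5),(48,156.5)):
    ys=np.linspace(40,80,401);pr=[c(proj(w3,T[:3,3]+A@np.array([y,0,z])))[1] for y in ys];print("tile edge y_tool",ys[np.argmin(abs(np.array(pr)-v))])
for x in(-15,-7,7,15):
  for y in(50,69): print("mouth",x,y,c(proj(w3,d["mouth"]+F@np.array([x,y,0]))),"rail85",c(proj(w3,d["slot"]+F@np.array([x,y,85]))))
E
python3 - <<'E'
import cv2
i=cv2.imread("pics/w3.png")[90:170,230:330]
cv2.imwrite("pics/c4.png",cv2.resize(i,(800,600),interpolation=3)[:, :])
E
```

```text
tile edge y_tool 60.3
tile edge y_tool 60.1
mouth -15 50 [202.99  66.63] rail85 [205.68  61.07]
mouth -15 69 [202.06  22.12] rail85 [204.88  19.62]
mouth -7 50 [221.08  66.66] rail85 [222.49  61.09]
mouth -7 69 [220.63  22.14] rail85 [222.11  19.64]
mouth 7 50 [252.73  66.71] rail85 [251.91  61.13]
mouth 7 69 [253.13  22.18] rail85 [252.26  19.68]
mouth 15 50 [270.82  66.73] rail85 [268.73  61.16]
mouth 15 69 [271.7  22.2] rail85 [269.5  19.7]
```

View pics/c4.png

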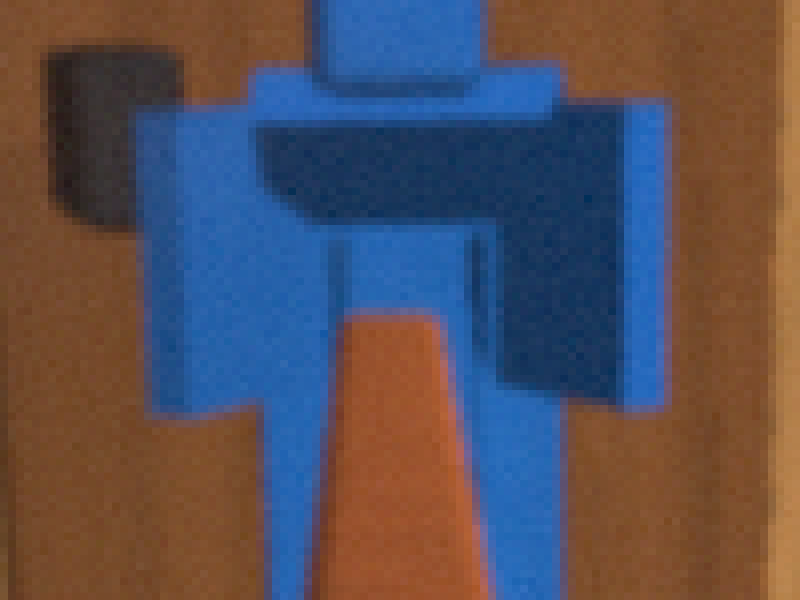

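Direct comparison: tile y is aligned with the rails within about 1 mm (flare bottom at (400,222), flare ends at y=412). In x the pocket centre is about 1.5 mm to the right of the tile, with the frame axis tilted 0.7° more. I'll correct by tilting and descend.

Call:
jog_arm:
  fingers: [0,0,0,0,0,0,0,0,0,0,0,0,0]
  xyz:
    - [0,0,0]
    - [0,0,0.8]
    - [0,0,0.8]
    - [0,0,0.8]
    - [0,0,0.8]
    - [0,0,0.8]
    - [0,0,0.8]
    - [0,0,0.8]
    - [0,0,0.8]
    - [0,0,0.8]
    - [0,0,0.8]
    - [0,0,0.8]
    - [0,0,0]
  rot:
    - [-0.7,0,0]
    - [0,0,0]
    - [0,0,0]
    - [0,0,0]
    - [0,0,0]
    - [0,0,0]
    - [0,0,0]
    - [0,0,0]
    - [0,0,0]
    - [0,0,0]
    - [0,0,0]
    - [0,0,0]
    - [0,0,0]

```text
t: 8.15
position: [513.6, 140.7, 206.8]
eef_rot: [0.073, 0.637, 0.763, 0.088]
contact_force: [-0.2, -1.1, -3.6]
finger_gap: 0.088
grip_force: 59.9
```

```bash
python3 tgt.py
```

```text
TCP [513.64 140.68 206.84] rotvec err deg(tool) [ 0.53 -0.02  0.08]
pre150 [485.9  135.98 326.87] tool shift [   0.32   -0.13 -123.28] in target axes [   0.28   -1.26 -123.28]
pre100 [496.64 137.91 278.08] tool shift [  0.3   -0.59 -73.28] in target axes [  0.28  -1.26 -73.28]
seat [518.12 141.77 180.49] tool shift [ 0.27 -1.51 26.71] in target axes [ 0.28 -1.26 26.72]
```

Call:
jog_arm:
  fingers: [0,0,0,0,0,0]
  xyz:
    - [0,0,0.8]
    - [0,0,0.8]
    - [0,0,0.5]
    - [0,0,0.3]
    - [0,0,0.2]
    - [0,0,0]
  rot:
    - [0,0,0]
    - [0,0,0]
    - [0,0,0]
    - [0,0,0]
    - [0,0,0]
    - [0,0,0]

```text
t: 8.65
position: [520.1, 141.9, 183.4]
eef_rot: [0.074, 0.637, 0.762, 0.089]
contact_force: [1.1, 0.2, -3.1]
finger_gap: 0.086
grip_force: 59.9
```

Call:
jog_arm:
  fingers: [0,0,0.5,0.5,0.5,0.5,0.5,0.5,0.5,0.5,0.5,0.5,0.5]
  xyz:
    - [0,0,0.2]
    - [0,0,0]
    - [0,0,0]
    - [0,0,0]
    - [0,0,0]
    - [0,0,0]
    - [0,0,-1]
    - [0,0,-2]
    - [0,0,-2.5]
    - [0,0,-2.5]
    - [0,0,-2.5]
    - [0,0,-2.5]
    - [0,0,0]
  rot:
    - [0,0,0]
    - [0,0,0]
    - [0,0,0]
    - [0,0,0]
    - [0,0,0]
    - [0,0,0]
    - [0,0,0]
    - [0,0,0]
    - [0,0,0]
    - [0,0,0]
    - [0,0,0]
    - [0,0,0]
    - [0,0,0]

```text
t: 9.73
position: [492.6, 136.9, 316.0]
eef_rot: [0.077, 0.636, 0.762, 0.093]
contact_force: [1.3, -0.1, 0.7]
finger_gap: 0.5
grip_force: 0.0
```

```bash
python3 - <<'E'
from h import *
T=pose();np.save("w5T.npy",T);print(T[:3,3])
w=capture("wrist");s=capture("scene")
o=np.zeros((400,800,3),np.uint8);o[:400,:400]=cv2.resize(s[150:290,260:400],(400,400),interpolation=3);o[:300,400:]=cv2.resize(w,(400,300));cv2.imwrite("pics/c5.png",o)
E
```

```text
[492.64412148 136.94231643 315.97142781]
```

View pics/c5.png

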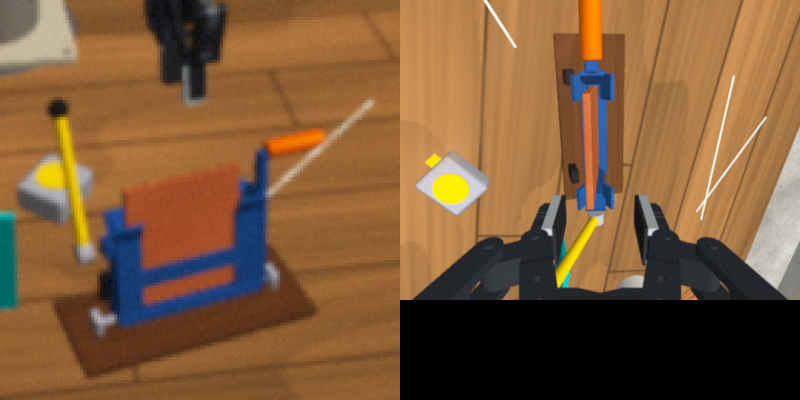

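The tile is seated (scene crop: bottom below the cross bar, top evenly above the rails). The wrist crop shows it between both flares. Now the leg.

Call:
jog_arm:
  fingers: [0,0,0,0,0,0,0,0,0]
  xyz:
    - [0,0,-1]
    - [0,0,-1]
    - [-2.6,-2.6,-0.5]
    - [-2.6,-2.6,0]
    - [-2.6,-2.6,0]
    - [-2.6,-2.6,0]
    - [0,0,0]
    - [0,0,0]
    - [0,0,0]
  rot:
    - [6.8,0,0]
    - [6.8,0,0]
    - [0,0,0]
    - [0,0,0]
    - [0,0,0]
    - [0,0,0]
    - [0,0,0]
    - [0,0,0]
    - [0,0,0]

```text
t: 10.58
position: [404.1, 15.2, 333.1]
eef_rot: [-0.002, 0.641, 0.767, -0.002]
contact_force: [0.5, 0.4, 0.3]
finger_gap: 0.002
grip_force: 0.0
```

```bash
cat > fr.py <<'E'
from fit import *
p=np.load("stand.npy");d,F=pts(p);T=pose();c,sn=np.cos(p[2]),np.sin(p[2])
print("TCP",T[:3,3]);print(T[:3,:3])
for n in("ball","piv"): print(n,"rel world",d[n]-T[:3,3],"in tool",T[:3,:3].T@(d[n]-T[:3,3]))
h=(d["hO"]+d["hI"])/2;print("handle",h,T[:3,:3].T@(h-T[:3,3]))
E
python3 fr.py
```

```text
TCP [404.06  15.18 333.08]
[[-0.18  0.98 -0.01]
 [ 0.98  0.18 -0.  ]
 [ 0.   -0.01 -1.  ]]
ball rel world [  80.08   14.81 -112.65] in tool [  0.32  82.07 112.19]
piv rel world [ 153.     27.91 -231.44] in tool [  0.21 156.83 230.56]
handle [501.66 258.54 164.58] [222.1  140.16 167.84]
```

Call:
jog_arm:
  fingers: [0,0,0,0,0,0,0,0,0,0,0,0,0,0,0,0,0,0]
  xyz:
    - [0,0,3.2]
    - [0,0,3.3]
    - [0,0,0]
    - [0,1.4,0]
    - [0,1.4,0]
    - [0,1.4,0]
    - [0,1.4,0]
    - [0,1.4,0]
    - [0,1.4,0]
    - [0,1.4,0]
    - [0,1.4,0]
    - [0,1.4,0]
    - [0,1.4,0]
    - [0,1.4,0]
    - [0,1.4,0]
    - [0,1.4,0]
    - [0,1.4,0]
  rot:
    - [0,0,0]
    - [0,0,0]
    - [0,0,0]
    - [0,0,0]
    - [0,0,0]
    - [0,0,0]
    - [0,0,0]
    - [0,0,0]
    - [0,0,0]
    - [0,0,0]
    - [0,0,0]
    - [0,0,0]
    - [0,0,0]
    - [0,0,0]
    - [0,0,0]
    - [0,0,0]
    - [0,0,0]
    - [0,0,0]

```text
validation failed for argument at $.xy...
```

Rows miscounted (17 xyz); fixing.

Call:
jog_arm:
  fingers: [0,0,0,0,0,0,0,0,0,0,0,0,0,0,0,0,0,0]
  xyz:
    - [0,0,3.2]
    - [0,0,3.3]
    - [0,0,0]
    - [0,1.4,0]
    - [0,1.4,0]
    - [0,1.4,0]
    - [0,1.4,0]
    - [0,1.4,0]
    - [0,1.4,0]
    - [0,1.4,0]
    - [0,1.4,0]
    - [0,1.4,0]
    - [0,1.4,0]
    - [0,1.4,0]
    - [0,1.4,0]
    - [0,1.4,0]
    - [0,1.4,0]
    - [0,0,0]
  rot:
    - [0,0,0]
    - [0,0,0]
    - [0,0,0]
    - [0,0,0]
    - [0,0,0]
    - [0,0,0]
    - [0,0,0]
    - [0,0,0]
    - [0,0,0]
    - [0,0,0]
    - [0,0,0]
    - [0,0,0]
    - [0,0,0]
    - [0,0,0]
    - [0,0,0]
    - [0,0,0]
    - [0,0,0]
    - [0,0,0]

```text
t: 12.08
position: [598.7, 51.6, 268.6]
eef_rot: [-0.001, 0.64, 0.768, -0.001]
contact_force: [0.8, 0.3, 1.0]
finger_gap: 0.003
grip_force: 0.0
```

Call:
jog_arm:
  fingers: [0,0,0,0,0,0]
  xyz:
    - [0,0,-2]
    - [0,0,-3]
    - [0,0,-3]
    - [0,0,0]
    - [0,0,0]
    - [0,0,0]
  rot:
    - [0,0,0]
    - [0,0,0]
    - [0,0,0]
    - [0,0,0]
    - [0,0,0]
    - [0,0,0]

```text
t: 12.58
position: [596.9, 50.7, 347.9]
eef_rot: [-0.002, 0.641, 0.768, -0.002]
contact_force: [-0.6, -0.4, -1.2]
finger_gap: 0.001
grip_force: 0.0
```

```bash
python3 fr.py; python3 - <<'E'
from h import *
w=capture("wrist");s=capture("scene")
o=np.zeros((400,800,3),np.uint8);o[:400,:400]=cv2.resize(s[150:290,260:400],(400,400),interpolation=3);o[:300,400:]=cv2.resize(w,(400,300));cv2.imwrite("pics/c6.png",o)
E
```

```text
TCP [596.9   50.68 347.93]
[[-0.18  0.98 -0.01]
 [ 0.98  0.18 -0.  ]
 [ 0.   -0.01 -1.  ]]
ball rel world [-112.76  -20.68 -127.5 ] in tool [  -0.16 -113.98  128.09]
piv rel world [ -39.84   -7.58 -246.29] in tool [ -0.33 -39.28 246.5 ]
handle [501.66 258.54 164.58] [221.55 -55.52 183.66]
```

View pics/c6.png

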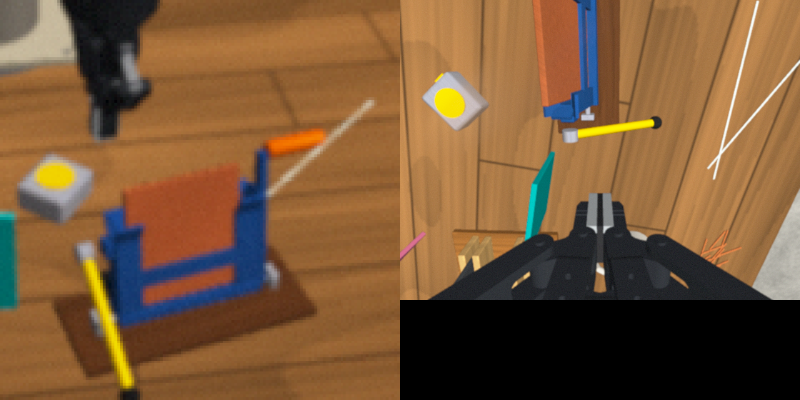

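The leg is fully down behind the frame: scene (85,250) to (128,392), wrist (570,135) to (655,122). The tile is still home. Now the handle.

Call:
jog_arm:
  fingers: [0.7,0.7,0.7,0.7,0.7,0.7,0.7,0.7,0.7,0.7,0.7,0.7,0.7]
  xyz:
    - [3.7,-0.93,0]
    - [3.7,-0.93,0]
    - [3.7,-0.93,0]
    - [3.7,-0.93,0]
    - [3.7,-0.93,0]
    - [3.7,-0.93,0]
    - [0,0,0]
    - [0,0,2.6]
    - [0,0,2.6]
    - [0,0,2.6]
    - [0,0,2.6]
    - [0,0,2.4]
    - [0,0,0]
  rot:
    - [0,0,0]
    - [0,0,0]
    - [0,0,0]
    - [0,0,0]
    - [0,0,0]
    - [0,0,0]
    - [0,0,0]
    - [0,0,0]
    - [0,0,0]
    - [0,0,0]
    - [0,0,0]
    - [0,0,0]
    - [0,0,0]

```text
t: 13.77
position: [498.3, 256.9, 212.6]
eef_rot: [-0.004, 0.641, 0.768, -0.007]
contact_force: [-1.1, -0.2, -1.4]
finger_gap: 0.7
grip_force: 0.0
```

```bash
python3 fr.py|grep -v "\["; python3 fr.py | tail -1; python3 - <<'E'
from h import *
w=capture("wrist").astype(int);m=((w[...,2]>200)&(w[...,1]>60)&(w[...,1]<150)&(w[...,0]<60)).astype(np.uint8)
n,l,st,c=cv2.connectedComponentsWithStats(m);i=1+np.argmax(st[1:,4]);print("orange bbox",st[i],c[i])
E
```

```text
handle [501.66 258.54 164.58] [ 1.1   4.39 47.92]
orange bbox [ 270  248   42  147 5352] [291.41423767 321.74289985]
```

Call:
jog_arm:
  fingers: [0.7,0.7,0,0,0,0,0,0,0]
  xyz:
    - [0,0.45,-0.4]
    - [0,0,0]
    - [0,0,0]
    - [0,0,0]
    - [0,0,0]
    - [0,0,0]
    - [0,0,0]
    - [0,0,0]
    - [0,0,0]
  rot:
    - [0,0,0]
    - [0,0,0]
    - [0,0,0]
    - [0,0,0]
    - [0,0,0]
    - [0,0,0]
    - [0,0,0]
    - [0,0,0]
    - [0,0,0]
  newtons: 60

```text
t: 14.57
position: [506.4, 259.5, 225.0]
eef_rot: [-0.002, 0.641, 0.768, -0.002]
contact_force: [-3.8, -0.8, 5.7]
finger_gap: 0.19
grip_force: 58.5
```

Call:
jog_arm:
  fingers: [0,0,0,0,0,0,0,0,0,0,0,0]
  xyz:
    - [0,0.3,-0.06]
    - [0,0.3,-0.06]
    - [0,0.3,-0.05]
    - [0,0.3,-0.05]
    - [0,0.3,-0.04]
    - [0,0.3,-0.03]
    - [0,0.3,-0.02]
    - [0,0.3,-0.02]
    - [0,0.3,-0.01]
    - [0,0.3,0]
    - [0,0,0]
    - [0,0,0]
  rot:
    - [0,0,0]
    - [0,0,0]
    - [0,0,0]
    - [0,0,0]
    - [0,0,0]
    - [0,0,0]
    - [0,0,0]
    - [0,0,0]
    - [0,0,0]
    - [0,0,0]
    - [0,0,0]
    - [0,0,0]

```text
t: 15.57
position: [534.6, 265.0, 227.4]
eef_rot: [-0.003, 0.641, 0.768, -0.003]
contact_force: [-12.8, -0.7, 10.0]
finger_gap: 0.185
grip_force: 59.8
```

Call:
jog_arm:
  fingers: [0,0,0,0,0,0]
  xyz:
    - [0,0.2,0.2]
    - [0,0.2,0.2]
    - [0,0,0]
    - [0,0,0]
    - [0,0,0]
    - [0,0,0]
  rot:
    - [0,0,0]
    - [0,0,0]
    - [0,0,0]
    - [0,0,0]
    - [0,0,0]
    - [0,0,0]

```text
t: 16.07
position: [536.9, 265.6, 226.9]
eef_rot: [-0.004, 0.64, 0.768, -0.004]
contact_force: [-35.4, -7.5, 39.3]
finger_gap: 0.192
grip_force: 63.4
```

```bash
python3 fr.py|tail -1; python3 - <<'E'
from h import *
print(state()["contact_force"])
s=capture("scene");t=capture("top")
o=np.zeros((600,800,3),np.uint8);o[:600,:600]=cv2.resize(s[170:290,260:380],(600,600),interpolation=3);o[:200,600:]=cv2.resize(t[180:260,190:320][:,:],(200,200));cv2.imwrite("pics/c7.png",o)
# handle in wrist
w=capture("wrist").astype(int);m=((w[...,2]>200)&(w[...,1]>60)&(w[...,1]<150)&(w[...,0]<60)).astype(np.uint8)
n,l,st,c=cv2.connectedComponentsWithStats(m);i=1+np.argmax(st[1:,4]);print("orange bbox",st[i],c[i])
E
```

```text
handle [501.66 258.54 164.58] [ -0.63 -35.19  62.75]
[-35.38491992  -7.48387666  39.31088066]
orange bbox [ 261  239   39  137 4623] [280.64914558 307.95803591]
```

View pics/c7.png

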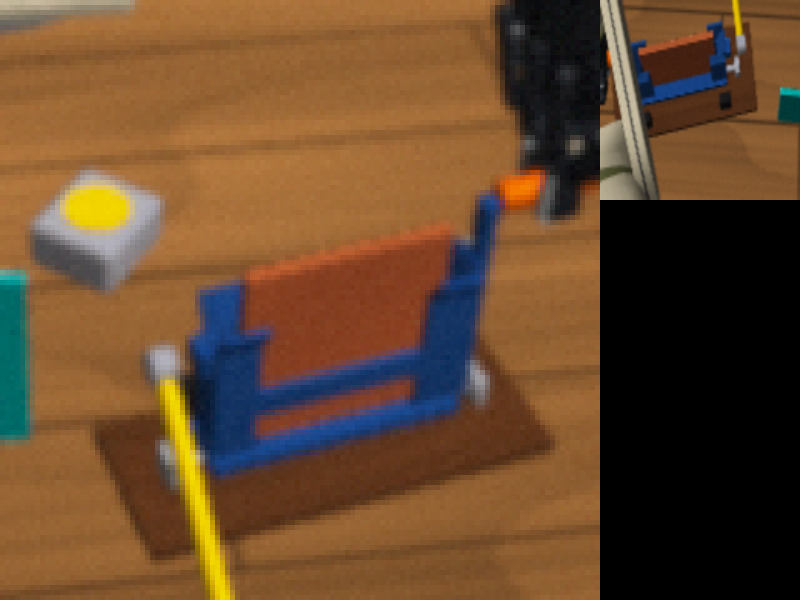

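The frame stands upright against its stop (force jumped to 35 N over the last 2 mm), with the tile home and the leg down. I'll relax the push a little.

Call:
jog_arm:
  fingers: [0,0,0,0,0,0]
  xyz:
    - [0,-0.1,-0.35]
    - [0,0,0]
    - [0,0,0]
    - [0,0,0]
    - [0,0,0]
    - [0,0,0]
  rot:
    - [0,0,0]
    - [0,0,0]
    - [0,0,0]
    - [0,0,0]
    - [0,0,0]
    - [0,0,0]

```text
t: 16.72
position: [535.9, 265.3, 227.2]
eef_rot: [-0.004, 0.64, 0.768, -0.005]
contact_force: [-24.8, -3.3, 19.5]
finger_gap: 0.184
grip_force: 60.9
```

```bash
python3 -c "
from h import *
s=state();print(s['position'],s['contact_force'],s['grip_force'],s['t'])
if s['contact_force'][0]<-8 and 530<s['position'][0]: print(hand_in())"
```

```text
[535.86773218 265.32656691 227.21654643] [-24.8206265   -3.32524733  19.49074099] 60.92211663722992 16.7167
the job is handed in; nothing more can be done
None
```

I handed the job in at about 17 s: the red tile is home between the blue rails, the yellow leg is down behind the frame, and the gripper still holds the frame upright against its stop by the orange handle; hand-in returned no verdict.

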